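# Park the cover and hold a globe lamp down in the sprung test cradle

## Task

Uncover the lamp test cradle: lift the cover plate off its sprung ring, put it with its eye over the upright post of the wooden board so that it lies flat there, and let go of it. Then take the globe lamp by its cap out of its rest, set the globe upright in the sprung ring and gently press it down until the ring has sunk about 12 mm (not hard against its stop at 18 mm). Finish while still gripping the lamp and holding the ring down like that; leave the two valves and the transformer alone.

Things in the scene. Friction and masses are not known exactly. Their poses are not given: they have to be found in the camera images.
- cradle: fixed test cradle: aluminium plate 110 x 110 x 10 mm on the table with a black cup (outer diameter 82 mm, rim 28 mm above the table) in which a steel ring rides on a spring; origin under the plate's centre at table height, on the ring's axis; z up
- ring_top (a point): centre of the top face of the sprung steel ring (outer diameter 66 mm, bore 44 mm), on the cradle's axis; 50 mm above the table when not pressed; moves down with the ring; hollow below the bore
- ring (a joint): how far the ring is pressed down, m: 0 at rest, 0.018 at its stop; spring: about 3 N to start it, then 0.6 N more per mm (about 10 N at 12 mm); it springs back when let go
- cover: loose flat cover plate, 4 mm thick, 70 g, lying on the ring at the start: dark steel disc of diameter 72 mm with a tab along its +x that ends in a round eye; an upright white grip fin stands in the disc's centre, 34 mm along x, 10 mm thick along y, 36 mm high above the plate's top face (its top is 40 mm above the plate's underside); origin at the centre of the disc's underside, z up through the fin
- cover_eye (a point): centre of the eye at the plate's underside, 55 mm along the cover's +x from its origin; hole diameter 21 mm, outside diameter about 32 mm
- stand: fixed wooden parking board 150 mm (x) x 86 mm (y) x 10 mm with an upright steel post near its +x end; origin under its centre at table height. With the cover's x along the board's x and the eye on the post, the whole disc lies on the board, disc centre 5 mm to the -x side of the board's centre
- post_foot (a point): foot of the post, on the board's top face (10 mm above the table), 50 mm along the board's +x from its origin; post diameter 10 mm, 42 mm high above the board, the last 8 mm tapered
- rest: fixed grey plastic collar (outer diameter 72 mm at the foot, 58 mm at the top, 25 mm high) in which the lamp stands at the start, the globe's centre 43 mm above the table; origin at its centre at table height
- lamp: loose lamp, 70 g, standing cap up with its globe in the rest: clear glass globe of diameter 60 mm, white neck of diameter 29 mm from 22 to 32 mm and a brass cap of diameter 26 mm from 32 to 68 mm above the globe's centre (a small contact reaches 72 mm); origin at the globe's centre, z up through the cap. Seated in the ring, the globe's centre is about 20 mm above the ring's top face
- valve_a: bystander: standing glass valve, diameter 34 mm, 85 mm tall, origin under its base
- valve_b: bystander: standing glass valve, diameter 28 mm, 70 mm tall, origin under its base
- transformer: bystander: small transformer, 66 x 90 x 62 mm, 0.9 kg, origin under its base
Mind the look-alikes: they are no part of the job. What is shaped like the cover but blue or purple is not meant.

How it is judged:
On the way, in this order (a step that is already met when the one before it is completed fails the run):
1. the cover lies flat on the board with its eye over the post, let go (horizontal distance between cover_eye and post_foot below 0.008 m and z of cover_eye in the frame of post_foot below 0.008 m and angle between cover's own z axis and vertical below 0.1 rad and contact force between the fingers and cover below 0.1 N), for 0.3 s.
2. the lamp is lifted clear of its rest (distance between lamp and rest above 0.075 m and contact force between the fingers and lamp above 1 N), for 0.1 s.
At the end, for the whole second after the job is handed in: The fingers still grip the lamp, its globe sits centred (5 mm) and upright (0.2 rad) in the ring and holds it pressed 9 to 15.5 mm down with more than 4 N, the fingers not on the ring; the cover lies flat (0.1 rad) on the board with its eye over the post, not touched (all of step 1 and value of joint ring between 0.009 and 0.0155 m and contact force between lamp and ring above 4 N and contact force between the fingers and lamp above 2 N and contact force between the fingers and ring below 0.5 N and horizontal distance between lamp and ring_top below 0.005 m and z of lamp in the frame of ring_top below 0.026 m and angle between lamp's own z axis and vertical below 0.2 rad); the arm keeps its last pose, push and grip.
It fails at once if the lamp is forced: more than 40 N between globe and ring (contact force between lamp and ring above 40 N).
It fails at once if the lamp is tipped over (angle between lamp's own z axis and vertical above 0.8 rad).
It fails at once if a valve or the transformer is disturbed by more than 20 mm (distance of any of valve_a, valve_b, transformer from where it was at the start of the episode above 0.02 m).
It also fails if it takes over 54 s, if anything falls off the work surface, if the arm or the gripper's body presses on something with over 40 N, if the wrist force passes 120 N, or if a joint passes its speed limit or range.

## Robot

A 6-joint arm with a two-finger parallel gripper is mounted at the origin on the work surface. World frame = base frame: x ahead of the robot, y to its left, z up, the work surface at z = 0. Lengths are in m, angles in rad, forces in N, time in s.
With the tool pointing down it reaches from about 0.35 to 0.975 m from the base axis. Payload 4.9 kg.
Tool frame: the origin (TCP) lies on the centre line of the jaws, within the pads' length; the fingertips stand 17 mm ahead of it and the grasp point (between the pads) lies 2 mm behind it (ctrl.tcp_to_tips is the x of the fingertips in the tool frame, in m); x points along the fingers, z is the direction in which the jaws open and shut, and the axes are right-handed (so a half turn about x gives the same grasp; the last joint's range is limited). The gripper opens to 85 mm and grips with 20 to 120 N. Pads are 22 mm wide; open, the fingers measure 114 mm over their backs; the gripper's body (76 mm by 85 mm) begins 54 mm behind the grasp point. The pads swing forward as they close: fully open they stand 13 mm farther back than shut.
Start: joints at [1.155, 0.053, 1.613, -0, 1.476, -0.119], TCP at [0.183, 0.598, 0.248] pointing down, gripper open.
Joint ranges: [-3.01, 3.01], [-1.01, 2.22], [0.06, 2.58], [-1.02, 4.17], [0.09, 2.62], [-3.14, 3.14]. Speed limits (rad/s): [2.57, 2.57, 3.14, 3.14, 3.14, 3.14].

## Interface

Orientations are given as a rotation vector (axis times angle).
In Python, from station import ctrl, cams, finder gives the robot as it stands.
- The arm moves only by the tool step_arm, never from a script. Its argument "moves" is a list of rows, each a list of 3 entries, a list of its own where there are three numbers: the shift along the tool's x, y, z in cm, then the turn, a rotation vector about the tool's x, y, z in degrees, then the opening, from 0 (shut) to 1 (fully open). A call has exactly 10 rows; each row is the pose to reach, as a shift and turn from the pose measured when the call began, along the tool's axes at that moment; what a row does not reach only later rows make up. A row lasts 1/12 s, in which the tool goes at most 41.7 mm and 7.16 degrees, less where a joint would pass 70% of its speed; a pose out of reach is approached as far as the arm can. A call with a gripper value outside its range is refused whole. The fingers move at their own pace and stop on an object; "grip_force" is the grip in N (left out, the last holds). Time passes only in rows, so rows that repeat a pose let the fingers close, or fill a call up. It gives the time, the measured TCP pose, the force and the opening at its end, in the units of the state.
- ctrl.get_obs(): the state, without advancing time (a new reading comes with each control period).
- cams.get_image(name): name is "scene" or "top" or "wrist"; returns a dict with "pixels" (400x640x3 uint8, blue, green, red), "fx", "fy", "cx", "cy" (pixels), "dist_coeffs" ([k1, k2, p1, p2, k3] as OpenCV has them; the pictures are not rectified), "position" and "attitude" of the camera in the world. Camera axes: x right, y up, looking along -z (the intrinsics and any distortion apply to the point x, -y, -z); pixel columns grow to the right and rows downward; lengths in m; the calibration is good to about 2 mm. A picture is of the moment at which its call begins. There is no depth.
- ctrl.finish_job(): hands the job in, once; it reports no verdict.
Trained networks look in the newest picture that a camera, given by its name, has taken for a name from the list of things; names that differ only in an ending like _2 or _b are one class to them, and where a whole thing is asked for, a point or a joint stands for the part that bears it (a point fixed in the world has none). Each returns a list of dicts, best first, with "conf" (0 to 1); they miss things now and then, are a little off and sometimes report something else, mostly with a low value. They report only what shows in the picture. A call takes as long as a camera call. They do not tell look-alikes from the thing itself.
- finder.find_in(camera, name): "at" ([column, row] in pixels, amid what is visible of it).
- finder.regions_of(camera, name): "region" (400x640 bool, what is visible of it) and "at" ([column, row] in pixels, amid what is visible of it).
- finder.tip_of(camera, name): "at" ([column, row] in pixels: a listed point, or the origin of a listed thing).
The state is a dict: "t": time; "q": joint angles; "dq": joint speeds; "effort": joint torques, N m; "tool_pos": TCP position; "tool_rot": TCP orientation; "contact_force": force on the tool from outside, world axes, zero at the start; "wrist_torque": the same for the moment, N m; "opening": finger opening in m.
Only numpy, scipy, OpenCV 4.12 (cv2) and the standard library are available. Lean on these libraries where they do the work, as an engineer would, in place of code of your own. Each camera call takes 0.05 s, during which the arm holds its last target. There are 200 camera calls.

## Working session

There is one attempt and no reset: what is moved stays moved. The work goes in short steps, Python scripts to look and compute and a tool call to move; the robot and the scene stay as the last step left them, time stands still between calls to the robot, and variables do not carry over. Pictures are saved under pics/ and viewed, on a budget of 10 in all, crops included, one or two more only if the job needs it, and the job is handed in when it is done.

Besides the shell and the picture viewer there is one more tool, called after "Request:" by a JSON object that holds its "op" and its "data", one argument or row to a line. step_arm: Moves the arm, as the interface text tells. Its arguments: {"type":"object","properties":{"moves":{"type":"array"},"grip_force":{"type":"number"}},"required":["moves"]}

```bash
mkdir -p pics; ls
cat > h.py <<'E'
import numpy as np, cv2
from scipy.spatial.transform import Rotation as R
from station import ctrl, cams, finder
def att(im):
    a=np.array(im["attitude"],float)
    return a if a.shape==(3,3) else R.from_rotvec(a).as_matrix() if a.size==3 else R.from_quat(a).as_matrix()
def K(im): return np.array([[im["fx"],0,im["cx"]],[0,im["fy"],im["cy"]],[0,0,1]])
def ray(im,px):
    u=cv2.undistortPoints(np.array([[px]],float),K(im),np.array(im["dist_coeffs"],float))[0,0]
    return np.array(im["position"]),att(im)@np.array([u[0],-u[1],-1])
def at_z(im,px,z):
    p,d=ray(im,px); return p+d*(z-p[2])/d[2]
def tri(obs):
    A=np.zeros((3,3));b=np.zeros(3)
    for im,px in obs:
        p,d=ray(im,px);d=d/np.linalg.norm(d);M=np.eye(3)-np.outer(d,d);A+=M;b+=M@p
    return np.linalg.solve(A,b)
def proj(im,P):
    c=att(im).T@(np.array(P)-np.array(im["position"]));c=np.array([c[0],-c[1],-c[2]])
    return cv2.projectPoints(c[None,None],np.zeros(3),np.zeros(3),K(im),np.array(im["dist_coeffs"],float))[0][0,0]
def totool(P):  # world displacement to get TCP to P, in tool axes, cm
    o=ctrl.get_obs(); return R.from_rotvec(o["tool_rot"]).inv().apply(np.array(P)-o["tool_pos"])*100
E
python3 - <<'E'
from h import *
np.set_printoptions(precision=4,suppress=True)
o=ctrl.get_obs();print(o["t"],o["tool_pos"],R.from_rotvec(o["tool_rot"]).as_matrix(),o["opening"])
H={"cover":.0,"cover_eye":.05,"ring_top":.05,"cradle":0,"stand":0,"post_foot":.01,"rest":0,"lamp":.043,"valve_a":0,"valve_b":0,"transformer":0}
H["cover"]=.05
ims={c:cams.get_image(c) for c in("scene","top","wrist")}
for c,im in ims.items():
    cv2.imwrite(f"pics/{c}0.png",im["pixels"]); print(c,im["attitude"],im["position"],im["fx"])
for n,z in H.items():
    for c in("scene","top","wrist"):
        for d in finder.tip_of(c,n)[:4]:
            if d["conf"]>.2: print(n,c,round(d["conf"],2),np.round(d["at"]),at_z(ims[c],d["at"],z))
cv2.imwrite("pics/a.png",np.vstack([cv2.resize(ims["scene"]["pixels"],(480,300)),cv2.resize(ims["top"]["pixels"],(480,300))]))
E
```

```text
pics
0.0 [0.1825 0.5971 0.2471] [[-0.0008 -0.9563  0.2925]
 [-0.0019  0.2925  0.9563]
 [-1.      0.0002 -0.002 ]] 0.08492557194576489
scene [0.519  0.8662 1.9355] [1.2028 0.3082 0.7253] 411.88400269449573
top [ 0.0638 -0.0627 -1.5808] [ 0.4773 -0.0676  1.339 ] 440.40690897326834
wrist [-0.2848 -0.2081  1.2623] [0.102  0.6211 0.3731] 304.7444491841854
cover scene 0.88 [277. 174.] [ 0.4917 -0.2405  0.05  ]
cover scene 0.85 [259. 154.] [ 0.4377 -0.3402  0.05  ]
cover scene 0.77 [325. 161.] [ 0.3753 -0.1567  0.05  ]
cover top 0.81 [377. 234.] [ 0.4886 -0.2405  0.05  ]
cover top 0.66 [360. 291.] [ 0.3255 -0.1878  0.05  ]
cover top 0.57 [429. 265.] [ 0.3961 -0.3885  0.05  ]
cover_eye scene 0.98 [259. 177.] [ 0.5249 -0.2756  0.05  ]
cover_eye scene 0.65 [252. 141.] [ 0.393  -0.3967  0.05  ]
cover_eye scene 0.59 [331. 175.] [ 0.4211 -0.1116  0.05  ]
cover_eye top 0.96 [352. 279.] [ 0.3606 -0.1656  0.05  ]
cover_eye top 0.66 [438. 276.] [ 0.3639 -0.4133  0.05  ]
ring_top scene 0.38 [278. 168.] [ 0.4693 -0.2542  0.05  ]
ring_top wrist 0.21 [183. 387.] [0.4347 0.3079 0.05  ]
cradle scene 0.86 [
[... 353 characters left out ...]
539 0.    ]
rest top 0.61 [212. 234.] [0.4936 0.2539 0.    ]
rest top 0.45 [348. 160.] [ 0.7154 -0.1617  0.    ]
rest wrist 0.64 [184. 386.] [0.4856 0.2624 0.    ]
lamp scene 0.97 [461. 242.] [0.488  0.2619 0.043 ]
lamp top 0.61 [205. 237.] [0.4854 0.2635 0.043 ]
valve_a scene 0.6 [366. 298.] [0.7046 0.1288 0.    ]
valve_a top 0.63 [346. 159.] [ 0.7198 -0.155   0.    ]
valve_a top 0.59 [252. 162.] [0.7143 0.1319 0.    ]
valve_b scene 0.6 [366. 298.] [0.7046 0.1288 0.    ]
valve_b top 0.63 [346. 159.] [ 0.7198 -0.155   0.    ]
valve_b top 0.59 [252. 162.] [0.7143 0.1319 0.    ]
transformer scene 0.78 [298. 297.] [0.7735 0.0021 0.    ]
transformer top 0.89 [296. 141.] [ 0.778  -0.0026  0.    ]
```

View pics/a.png

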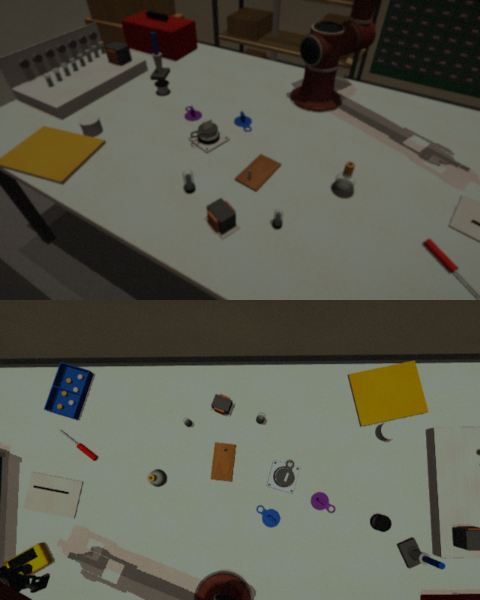

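Run:
```python
import cv2,numpy as np
s=cv2.imread("pics/scene0.png");t=cv2.imread("pics/top0.png")
a=cv2.resize(s[130:210,220:360],None,fx=5.5,fy=5.5,interpolation=2)[:300]
a=cv2.resize(s[125:205,230:350],(450,300),interpolation=2)
b=cv2.resize(t[200:300,330:450],(350,300),interpolation=2)
c=cv2.resize(t[180:260,170:320],(562,300),interpolation=2)
top=np.hstack([a,b]);bot=np.zeros_like(top);bot[:,:562]=c
cv2.imwrite("pics/b.png",np.vstack([top,bot]))
```

```text
(no output)
```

View pics/b.png

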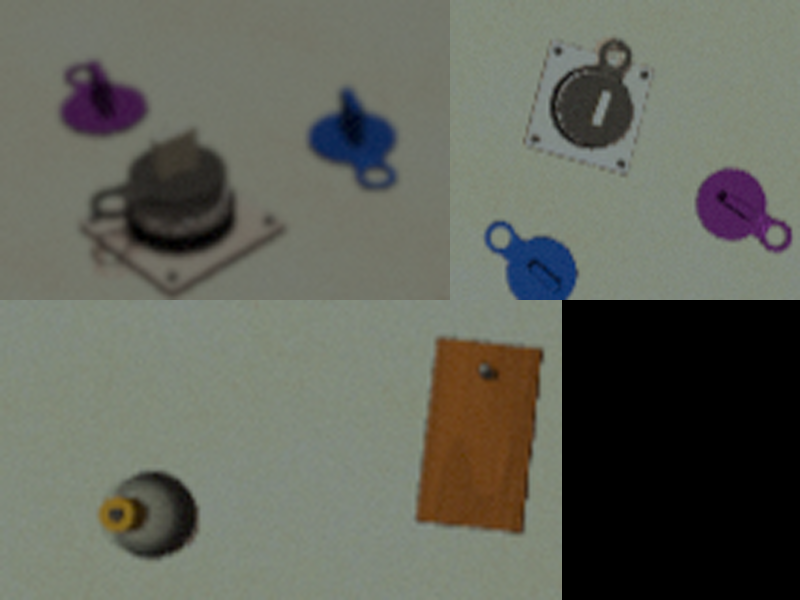

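Top view: grey steel cover with a white fin on the cradle (377,234), its eye at about (387,218). The look-alikes are blue (360,291) and purple (429,265), both lying on the table, so I choose the grey one. The lamp is at (205,237) and the board at (298,216), with its post near (299,202).

Run:
```python
from h import *
np.set_printoptions(precision=4,suppress=True)
ims={c:cams.get_image(c) for c in("scene","top")}
T,S=ims["top"],ims["scene"]
print("cover tri",tri([(T,(377,234)),(S,(277,174))]))
print("eye",at_z(T,(386.6,218.3),.052),at_z(S,(259,177),.05),tri([(T,(386.6,218.3)),(S,(259,177))]))
# fin in top: bright pixels near; board: orange
hsv=cv2.cvtColor(T["pixels"],cv2.COLOR_BGR2HSV)
m=cv2.inRange(hsv,(3,110,40),(20,255,255)); m[:, :270]=0;m[:,330:]=0;m[:180]=0;m[250:]=0
c=max(cv2.findContours(m,0,2)[0],key=cv2.contourArea)
W=np.array([at_z(T,p[0],.01)[:2] for p in c])
r=cv2.minAreaRect((W*1000).astype(np.float32));print("board",r)
print("lamp",tri([(T,(205,237)),(S,(461,242))]),"post",tri([(T,(299,202)),(S,(336,238))]))
r2=finder.regions_of("top","stand")[0];print(r2["conf"],r2["region"].sum())
g=cv2.cvtColor(T["pixels"],cv2.COLOR_BGR2GRAY).astype(float)[224:244,366:392]
print(g.astype(int))
o=ctrl.get_obs()
w=cams.get_image("wrist");Rt=R.from_rotvec(o["tool_rot"]).as_matrix()
print("cam in tool",Rt.T@(np.array(w["position"])-o["tool_pos"]),"look",Rt.T@att(w)@[0,0,-1], ctrl.tcp_to_tips)
```

```text
cover tri [ 0.4894 -0.2406  0.049 ]
eye [ 0.5341 -0.2681  0.052 ] [ 0.5257 -0.2753  0.05  ] [ 0.5341 -0.2675  0.0585]
board ((547.4630126953125, -6.145072937011719), (85.40208435058594, 147.2251739501953), 83.02473449707031)
lamp [0.4858 0.2637 0.0413] post [ 0.5877 -0.0089  0.0075]
0.91 1404
[[136 134 133 113  64  25  58  93  67  67  93  74  70  70  63  64  60  70
   60  52  51  55  56  77 110 126]
 [135 131 113  64  27  78  79  99  68  42  47  49  51  51  56  58  57  66
   58  62  55  54  55  77 126 134]
 [136 107  52  24  75  95  68  53  51  51  50  53  49  47  52  50  53  52
   49  60  58  52  49 102 132 136]
 [114  54  19  83  91  61  50  45  48  49  51  50  52  53  49  49  46  51
   51  51  52  53  44 109 131 136]
 [ 71  27  64  99  66  49  53  51  51  50  52  52  52  52  51  52  49  50
   50  51  47  47  48  71 106 130]
 [ 38  38  95  75  51  52  50  48  54  54  52  49  49  52  48  46  48  50
   49  50  53  50  53  55  62 125]
 [  4  68  85  65  55  48  49  50  49  53  50  50  49  53  51  49  91  99
   89  62  54  51  50  50  45 111]
 [ 23  95  63  47  53  53  53  50  55  50  
[... 749 characters left out ...]
  49  51  54  55  52  59 109 130 134 122  65
   48  54  49  50  51  49  48  50]
 [ 33  97  64  48  46  48  49  52  49  48  54  54  63 123 134 131  94  51
   46  47  51  51  50  49  52  52]
 [ 25  59  61  57  52  50  47  49  47  49  49  51  72 124 134 135  73  45
   52  50  51  53  49  52  48  52]
 [ 35  36  80  58  51  51  51  53  53  53  47  51  64  99 108 106  62  50
   46  53  49  53  47  49  51  70]
 [ 64  26  72  56  51  49  51  48  54  53  53  51  52  52  61  62  51  49
   54  52  51  54  46  49  56  80]
 [111  56  20  52  52  54  51  50  51  51  51  54  51  54  53  52  54  53
   47  52  52  54  50  54  75 108]]
cam in tool [-0.1259  0.0841 -0.001 ] look [ 0.9461 -0.3237 -0.0001] 0.017
```

Coarse positions agree with the stated heights. The tool yaw is already nearly the cover's yaw, so I'm moving over the cover for a close look.

Request:
{"op": "step_arm", "data": {
  "moves": [
    [[0,-3.7,-3],[0,0,0],1],
    [[0,-7.4,-6],[0,0,0],1],
    [[0,-11,-9],[0,0,0],1],
    [[0,-15,-12],[0,0,0],1],
    [[0,-18.5,-15],[0,0,0],1],
    [[0,-22,-18],[0,0,0],1],
    [[0,-26,-21],[0,0,0],1],
    [[0,-30,-24],[0,0,0],1],
    [[0,-33,-27],[0,0,0],1],
    [[0,-37,-30],[0,0,0],1]
  ]
}}

```text
t: 2.83
tool_pos: [0.416, 0.2502, 0.2487]
tool_rot: [-0.988, 1.334, 0.988]
contact_force: [0.7, 0.8, -0.4]
opening: 0.0856
```

Request:
{"op": "step_arm", "data": {
  "moves": [
    [[0,-1.5,-4],[0,0,0],1],
    [[0,-3,-8],[0,0,0],1],
    [[0,-4.5,-12],[0,0,0],1],
    [[0,-6,-16],[0,0,0],1],
    [[0,-8,-20],[0,0,0],1],
    [[0,-10,-24],[0,0,0],1],
    [[0,-11.5,-27],[0,0,0],1],
    [[0,-13,-31],[0,0,0],1],
    [[0,-15,-35],[0,0,0],1],
    [[0,-16.5,-39],[0,0,0],1]
  ]
}}

```text
t: 3.67
tool_pos: [0.4591, -0.1641, 0.2489]
tool_rot: [-0.988, 1.333, 0.986]
contact_force: [1.7, 0.2, -0.4]
opening: 0.0853
```

Run:
```python
from h import *
np.set_printoptions(precision=4,suppress=True)
o=ctrl.get_obs();print(o["t"],o["tool_pos"]);print("to hover",totool([.49,-.24,.22]))
w=cams.get_image("wrist");cv2.imwrite("pics/w1.png",w["pixels"])
for n,z in(("cover",.05),("cover_eye",.05),("cradle",0)):
    for d in finder.tip_of("wrist",n)[:2]: print(n,round(d["conf"],2),d["at"],at_z(w,d["at"],z))
t=cams.get_image("top");cv2.imwrite("pics/top1.png",t["pixels"])
for n,z in(("stand",0),("post_foot",.01),("lamp",.043)):
    for d in finder.tip_of("top",n)[:1]: print(n,round(d["conf"],2),d["at"],at_z(t,d["at"],z))
```

```text
3.6667 [ 0.4591 -0.1641  0.2489]
to hover [ 2.893  -5.1699 -6.3548]
cover 0.82 [257.3, 205.2] [ 0.4774 -0.246   0.05  ]
cover 0.75 [259.8, 51.8] [ 0.3276 -0.1867  0.05  ]
cover_eye 0.9 [305.1, 70.8] [ 0.3573 -0.1497  0.05  ]
cover_eye 0.73 [259.7, 252.8] [ 0.536  -0.2653  0.05  ]
cradle 0.6 [268.4, 195.8] [ 0.4846 -0.2437  0.    ]
stand 0.8 [297.0, 217.4] [ 0.5421 -0.0037  0.    ]
post_foot 0.63 [297.6, 203.7] [ 0.5831 -0.0063  0.01  ]
lamp 0.76 [207.2, 237.5] [0.4839 0.2582 0.043 ]
```

View pics/w1.png

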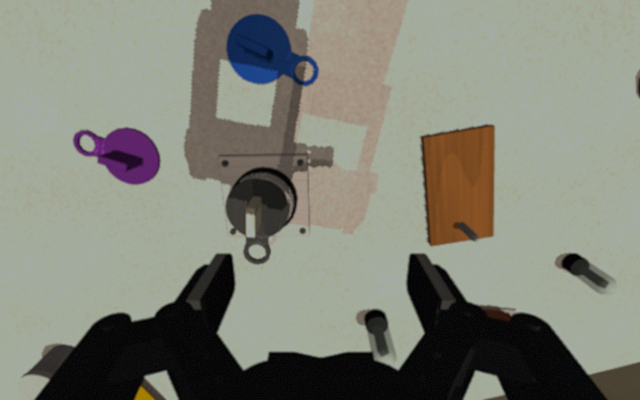

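The wrist view shows the grey cover on the cradle (disc about (258,205), eye (257,251)), the blue cover (258,48), the purple cover (130,155), and the board with its post at (465,230). The eye direction gives a cover yaw of about -29°. I'm moving to hover and turning to match.

Request:
{"op": "step_arm", "data": {
  "moves": [
    [[0.7,-1.3,-1.6],[3,0,0],1],
    [[1.4,-2.6,-3.2],[6,0,0],1],
    [[2.1,-3.9,-4.8],[9,0,0],1],
    [[2.9,-5.2,-6.4],[12,0,0],1],
    [[2.9,-5.2,-6.4],[12,0,0],1],
    [[2.9,-5.2,-6.4],[12,0,0],1],
    [[2.9,-5.2,-6.4],[12,0,0],1],
    [[2.9,-5.2,-6.4],[12,0,0],1],
    [[2.9,-5.2,-6.4],[12,0,0],1],
    [[2.9,-5.2,-6.4],[12,0,0],1]
  ]
}}

```text
t: 4.9
tool_pos: [0.4905, -0.2363, 0.2202]
tool_rot: [-0.832, 1.404, 0.83]
contact_force: [0.5, -0.1, -0.1]
opening: 0.0854
```

Run:
```python
from h import *
np.set_printoptions(precision=4,suppress=True)
o=ctrl.get_obs();print(o["t"],o["tool_pos"],R.from_rotvec(o["tool_rot"]).as_matrix()[:,2])
w=cams.get_image("wrist")
for n,z in(("cover",.05),("cover_eye",.05),("cradle",0),("stand",0),("post_foot",.01)):
    for d in finder.tip_of("wrist",n)[:2]: print(n,round(d["conf"],2),d["at"],at_z(w,d["at"],z))
im=w["pixels"].copy()
# overlay hypothesis
def draw(c,yaw,col):
    u=np.array([np.cos(yaw),np.sin(yaw),0]);v=np.array([-u[1],u[0],0]);c=np.array(c)
    for rr,off,h in((.036,0,.004),(.0105,.055,.004)):
        P=[proj(w,c+u*(off+rr*np.cos(a))+v*rr*np.sin(a)+[0,0,h]) for a in np.linspace(0,6.28,60)]
        cv2.polylines(im,[np.round(P).astype(int)],1,col,1)
    P=[proj(w,c+u*x+v*y+[0,0,.04]) for x,y in((.017,.005),(.017,-.005),(-.017,-.005),(-.017,.005))]
    cv2.polylines(im,[np.round(P).astype(int)],1,col,1)
draw([.489,-.2405,.05],np.radians(-29.5),(0,0,255))
p=proj(w,[.495,-.245,.05]).astype(int);print(p)
x0,y0=max(p[0]-100,0),max(p[1]-75,0)
a=w["pixels"][y0:y0+150,x0:x0+200];b=im[y0:y0+150,x0:x0+200];print(x0,y0)
cv2.imwrite("pics/w2.png",np.hstack([cv2.resize(a,(400,300)),cv2.resize(b,(400,300))]))
```

```text
4.9 [ 0.4905 -0.2363  0.2202] [0.4819 0.8762 0.001 ]
cover 0.89 [306.6, 172.7] [ 0.4794 -0.2471  0.05  ]
cover 0.76 [158.0, 147.2] [ 0.3863 -0.3623  0.05  ]
cover_eye 0.98 [328.5, 8.9] [ 0.3622 -0.1589  0.05  ]
cover_eye 0.82 [320.0, 224.4] [ 0.5357 -0.2627  0.05  ]
stand 0.61 [527.0, 111.3] [ 0.5466 -0.0055  0.    ]
post_foot 0.67 [542.2, 155.0] [ 0.5983 -0.0095  0.01  ]
[315 184]
215 109
```

View pics/w2.png

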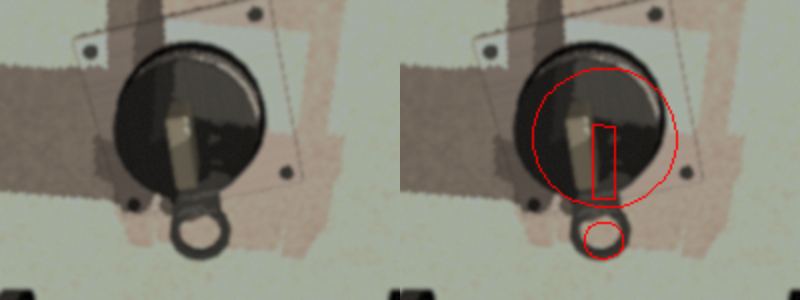

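Run:
```python
from h import *
from scipy.optimize import least_squares
np.set_printoptions(precision=4,suppress=True)
T=cams.get_image("top");w=cams.get_image("wrist")
def pts(c):
    u=np.array([np.cos(c[2]),np.sin(c[2]),0]);o=np.array([c[0],c[1],.05]);return o,u,np.array([-u[1],u[0],0])
def res(c,which):
    o,u,v=pts(c);r=[]
    if "t" in which:
        r+=list(proj(T,o+u*.055+[0,0,.004])-[386.6,218.3]);r+=list(proj(T,o+[0,0,.004])-[378.7,235])
        r+=list((proj(T,o+[0,0,.04])-[381.6,235.7]))
    if "w" in which:
        r+=list(proj(w,o+u*.055+[0,0,.004])-[315,225.5])
        r+=list(proj(w,o+u*.017+[0,0,.004])-[310,206]) # far foot of fin
    return r
for k in("t","w","tw"):
    s=least_squares(res,[.487,-.242,-.4],args=(k,));print(k,s.x[:2],np.degrees(s.x[2]),np.array(s.fun))
s=s.x
im=w["pixels"].copy();it=T["pixels"].copy()
def draw(I,cam,c,col):
    o,u,v=pts(c)
    I[:]=I
    for rr,off,h in((.036,0,.004),(.0105,.055,.004)):
        P=[proj(cam,o+u*(off+rr*np.cos(a))+v*rr*np.sin(a)+[0,0,h])*4+1.5 for a in np.linspace(0,6.28,60)]
        cv2.polylines(I,[np.round(P).astype(int)],1,col,1)
    for h in(.004,.04):
        P=[proj(cam,o+u*x+v*y+[0,0,h])*4+1.5 for x,y in((.017,.005),(.017,-.005),(-.017,-.005),(-.017,.005))]
        cv2.polylines(I,[np.round(P).astype(int)],1,col,1)
im=cv2.resize(im,None,fx=4,fy=4);it=cv2.resize(it,None,fx=4,fy=4)
draw(im,w,s,(0,0,255));draw(it,T,s,(0,0,255))
cv2.imwrite("pics/w3.png",np.hstack([np.clip(im[480:980,1040:1440]*1.6,0,255).astype(np.uint8),it[780:1080,1400:1700].repeat(1,0)[:500] if 0 else cv2.copyMakeBorder(it[800:1050,1440:1640],0,250,0,0,0)]))
```

```text
t [ 0.4843 -0.2452] -24.400234841343206 [ 0.0562 -0.1284  0.5516  0.4627 -0.5906 -0.3257]
w [ 0.4875 -0.2537] -17.491487924035958 [ 1.2872  7.0648 -1.2382 -6.5259]
tw [ 0.4875 -0.2505] -21.438171950880523 [ 0.9359 -1.6062  2.3443 -0.6529  1.2534 -1.4734  0.4192  6.2505  0.387
 -7.8023]
```

View pics/w3.png

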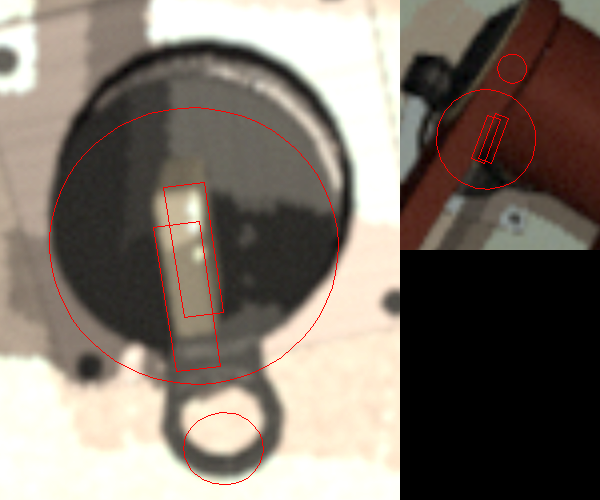

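Run:
```python
from h import *
from scipy.optimize import least_squares
np.set_printoptions(precision=4,suppress=True)
T=cams.get_image("top");w=cams.get_image("wrist")
def res(c,k):
    u=np.array([np.cos(c[2]),np.sin(c[2]),0]);o=np.array([c[0],c[1],.05]);r=[]
    if "t" in k:
        r+=list(proj(T,o+u*.055+[0,0,.004])-[386.6,218.3]);r+=list(proj(T,o+[0,0,.004])-[378.7,235]);r+=list(proj(T,o+[0,0,.04])-[381.6,235.7])
    if "w" in k:
        r+=list(proj(w,o+u*.055+[0,0,.004])-[315.5,224.5]);r+=list(proj(w,o+u*.017+[0,0,.04])-[308.75,204.25])
    return r
for k in("t","w","tw"):
    s=least_squares(res,[.487,-.242,-.4],args=(k,));print(k,s.x[:2],np.degrees(s.x[2]),np.array(s.fun))
c=s.x
u=np.array([np.cos(c[2]),np.sin(c[2]),0]);v=np.array([-u[1],u[0],0]);o=np.array([c[0],c[1],.05])
I=cv2.resize(w["pixels"],None,fx=4,fy=4)
for rr,off in((.036,0),(.0105,.055)):
    cv2.polylines(I,[np.round([proj(w,o+u*(off+rr*np.cos(a))+v*rr*np.sin(a)+[0,0,.004])*4+1.5 for a in np.linspace(0,6.28,60)]).astype(int)],1,(0,0,255),1)
cv2.polylines(I,[np.round([proj(w,o+u*x+v*y+[0,0,.04])*4+1.5 for x,y in((.017,.005),(.017,-.005),(-.017,-.005),(-.017,.005))]).astype(int)],1,(0,0,255),1)
cv2.imwrite("pics/w4.png",np.clip(I[480:980,1040:1440]*1.6,0,255).astype(np.uint8))
print(totool([c[0],c[1],.12]),ctrl.get_obs()["t"])
```

```text
t [ 0.4843 -0.2452] -24.400234841343206 [ 0.0562 -0.1284  0.5516  0.4627 -0.5906 -0.3257]
w [ 0.4805 -0.2474] -20.58210468861444 [ 0.0785  0.5891 -0.0671 -0.4907]
tw [ 0.4813 -0.2465] -22.04234843981687 [-0.1943  0.5977  1.0211  1.4931 -0.1073  0.7344 -0.1493  1.0035  0.7394
 -0.1267]
[ 9.9515  0.3433 -1.2849] 5.4
```

View pics/w4.png

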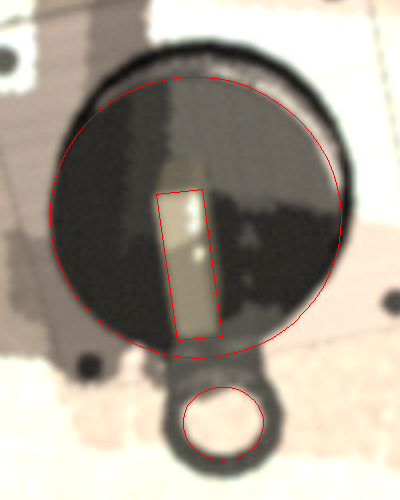

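The fit overlay now matches the disc, fin and eye: cover at (0.4815, -0.247), yaw -21.5°. Aligning and descending to the fin.

Request:
{"op": "step_arm", "data": {
  "moves": [
    [[1,0.2,-0.6],[-4,0,0],1],
    [[2.5,0.35,-1.3],[-7.3,0,0],1],
    [[5,0.35,-1.3],[-7.3,0,0],1],
    [[7.5,0.35,-1.3],[-7.3,0,0],1],
    [[10,0.35,-1.3],[-7.3,0,0],1],
    [[11.5,0.35,-1.3],[-7.3,0,0],1],
    [[13,0.35,-1.3],[-7.3,0,0],1],
    [[14,0.35,-1.3],[-7.3,0,0],1],
    [[14.4,0.35,-1.3],[-7.3,0,0],1],
    [[14.4,0.35,-1.3],[-7.3,0,0],1]
  ]
}}

```text
t: 6.23
tool_pos: [0.4807, -0.2462, 0.0745]
tool_rot: [-0.926, 1.364, 0.929]
contact_force: [0.2, -0.0, 0.2]
opening: 0.0852
```

Request:
{"op": "step_arm", "data": {
  "grip_force": 30,
  "moves": [
    [[0,0,0],[0,0,0],0],
    [[0,0,0],[0,0,0],0],
    [[0,0,0],[0,0,0],0],
    [[0,0,0],[0,0,0],0],
    [[0,0,0],[0,0,0],0],
    [[0,0,0],[0,0,0],0],
    [[0,0,0],[0,0,0],0],
    [[0,0,0],[0,0,0],0],
    [[0,0,0],[0,0,0],0],
    [[0,0,0],[0,0,0],0]
  ]
}}

```text
t: 7.07
tool_pos: [0.4809, -0.2464, 0.0748]
tool_rot: [-0.926, 1.363, 0.928]
contact_force: [-0.2, 0.6, 1.5]
opening: 0.0094
```

Request:
{"op": "step_arm", "data": {
  "moves": [
    [[-2,0,0],[0,0,0],0],
    [[-5,0,0],[0,0,0],0],
    [[-8,0.3,2],[-2,0,0],0],
    [[-8.5,0.8,5],[-4,0,0],0],
    [[-8.5,1.4,8.5],[-6,0,0],0],
    [[-8.5,2,12],[-8,0,0],0],
    [[-8.5,2.6,15.5],[-10,0,0],0],
    [[-8.5,3.2,19],[-12,0,0],0],
    [[-8.5,3.7,22],[-13.5,0,0],0],
    [[-8.5,4.1,24.7],[-14.5,0,0],0]
  ]
}}

```text
t: 7.9
tool_pos: [0.5333, 0.0004, 0.1596]
tool_rot: [-1.118, 1.264, 1.121]
contact_force: [1.1, -0.5, -0.6]
opening: 0.0094
```

Run:
```python
from h import *
np.set_printoptions(precision=4,suppress=True)
o=ctrl.get_obs();print(o["t"],o["tool_pos"],R.from_rotvec(o["tool_rot"]).as_matrix(),o["opening"])
w=cams.get_image("wrist");cv2.imwrite("pics/w5.png",w["pixels"])
for n,z in(("cover",.134),("cover_eye",.134),("stand",0),("post_foot",.01)):
    for d in finder.tip_of("wrist",n)[:2]: print(n,round(d["conf"],2),d["at"],at_z(w,d["at"],z))
```

```text
7.9 [0.5333 0.0004 0.1596] [[-0.0008 -0.9926  0.1212]
 [ 0.0017  0.1212  0.9926]
 [-1.      0.0011  0.0016]] 0.00944760126382965
cover 0.57 [318.8, 246.6] [ 0.5319 -0.0012  0.134 ]
cover_eye 0.56 [323.8, 329.5] [ 0.5901 -0.0052  0.134 ]
stand 0.85 [316.1, 192.6] [ 0.5447 -0.0059  0.    ]
```

View pics/w5.png

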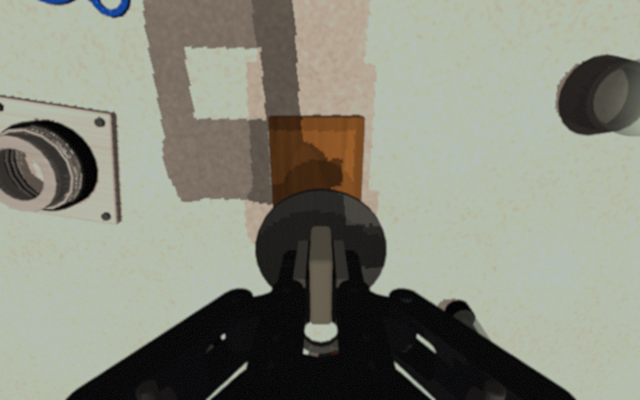

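The wrist view shows the cover square in the jaws (disc (320,240), eye at about (321,332)), with the board below it at (316,160) and the empty ring at (25,170). Next I'm refining the post from several saved views.

```bash
cat > board.py <<'E'
from h import *
np.set_printoptions(precision=4,suppress=True)
o=ctrl.get_obs();w=cams.get_image("wrist");S=cams.get_image("scene");T=cams.get_image("top")
Rt=R.from_rotvec(o["tool_rot"]).as_matrix();pc=Rt.T@(np.array(w["position"])-o["tool_pos"]);Rc=Rt.T@att(w)
R1=R.from_rotvec([-0.988,1.333,0.986]).as_matrix()
w1=dict(w);w1["position"]=np.array([0.4591,-0.1641,0.2489])+R1@pc;w1["attitude"]=R1@Rc
V={"w1":(w1,cv2.imread("pics/w1.png")),"scene0":(S,cv2.imread("pics/scene0.png")),"top0":(T,cv2.imread("pics/top0.png"))}
E
python3 - <<'E'
from board import *
box={"w1":(410,510,110,260),"scene0":(300,385,190,260),"top0":(270,330,185,245)}
tiles=[]
for k,(im,I) in V.items():
    x0,x1,y0,y1=box[k];h=cv2.cvtColor(I,cv2.COLOR_BGR2HSV)
    m=cv2.inRange(h,(3,100,30),(20,255,255));mm=np.zeros_like(m);mm[y0:y1,x0:x1]=m[y0:y1,x0:x1]
    mm=cv2.morphologyEx(mm,cv2.MORPH_CLOSE,np.ones((9,9)))
    c=max(cv2.findContours(mm,0,1)[0],key=cv2.contourArea)
    W=np.array([at_z(im,p[0],.01)[:2]*1000 for p in c],np.float32)
    b=cv2.minAreaRect(W);print(k,b);
    q=cv2.boxPoints(b)/1000;print(q.round(4).tolist())
    P=proj(im,[.597,-.012,.01]);Q=proj(im,[.597,-.012,.052]);print("pred post",P,Q)
    f=cv2.resize(I[y0:y1,x0:x1],None,fx=4,fy=4,interpolation=cv2.INTER_CUBIC)
    for pt,col in((P,(0,0,255)),(Q,(255,0,0))):
        cv2.circle(f,tuple(np.round((pt-[x0,y0])*4+1.5).astype(int)),3,col,1)
    tiles.append(np.clip(f*1.3,0,255).astype(np.uint8))
H=np.zeros((600,800,3),np.uint8)
H[:600,:400]=tiles[0];H[:280,410:750]=tiles[1];H[300:540,410:650]=tiles[2]
cv2.imwrite("pics/p.png",H)
E
```

```text
w1 ((543.60009765625, -6.725860595703125), (85.88163757324219, 148.9408721923828), 83.0035171508789)
[[0.4645000100135803, -0.040300000458955765], [0.6122999787330627, -0.058400001376867294], [0.6226999759674072, 0.026799999177455902], [0.4749000072479248, 0.04500000178813934]]
pred post [461.2131 226.5987] [476.4608 241.6132]
scene0 ((549.7025756835938, -3.9619140625), (85.14794921875, 150.28948974609375), 82.9366455078125)
[[0.4699000120162964, -0.03700000047683716], [0.6190000176429749, -0.05550000071525574], [0.6294999718666077, 0.028999999165534973], [0.4803999960422516, 0.04749999940395355]]
pred post [332.3413 239.2432] [332.5831 226.7319]
top0 ((547.3325805664062, -5.965660095214844), (85.77147674560547, 147.49000549316406), 82.99633026123047)
[[0.46889999508857727, -0.039500001817941666], [0.6152999997138977, -0.057500001043081284], [0.6258000135421753, 0.02759999968111515], [0.47940000891685486, 0.04560000076889992]]
pred post [299.4514 199.1079] [298.8429 197.831 ]
```

View pics/p.png

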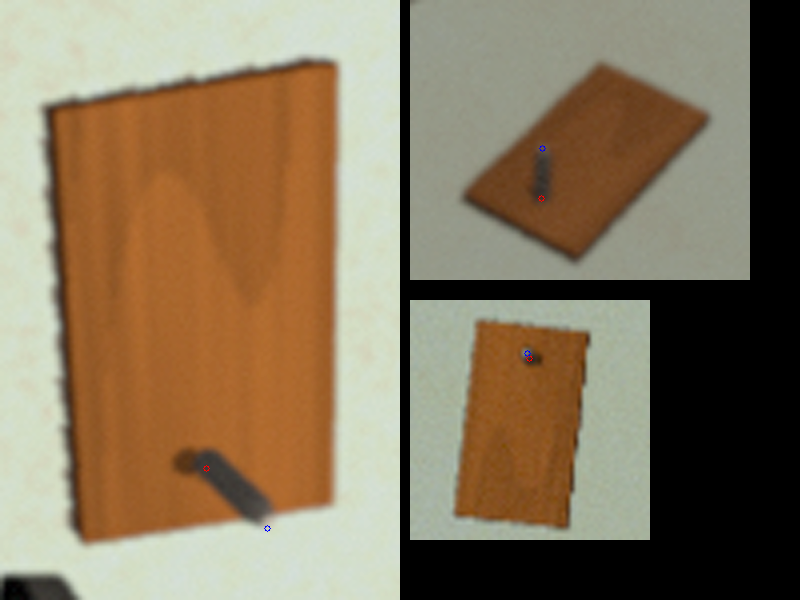

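Wrist and top views disagree by a constant 3.7 mm in x for both the cover and the board. Their difference therefore agrees, giving a TCP target of (0.539, -0.006). I'll lower to just above the post and check.

Request:
{"op": "step_arm", "data": {
  "moves": [
    [[0,-0.3,-0.3],[0,0,0],0],
    [[1,-0.6,-0.6],[0,0,0],0],
    [[3,-0.6,-0.6],[0,0,0],0],
    [[5,-0.6,-0.6],[0,0,0],0],
    [[6.5,-0.6,-0.6],[0,0,0],0],
    [[7.2,-0.6,-0.6],[0,0,0],0],
    [[7.2,-0.6,-0.6],[0,0,0],0],
    [[7.2,-0.6,-0.6],[0,0,0],0],
    [[7.2,-0.6,-0.6],[0,0,0],0],
    [[7.2,-0.6,-0.6],[0,0,0],0]
  ]
}}

```text
t: 9.13
tool_pos: [0.5396, -0.0097, 0.0894]
tool_rot: [-1.117, 1.264, 1.115]
contact_force: [0.4, -0.1, -1.5]
opening: 0.0093
```

Run:
```python
from board import *
print(o["t"],o["tool_pos"],Rt[:,2])
print(totool([.539,-.006,.0355]))
e=o["tool_pos"]+np.array([.0546,-.0067,-.0248]);print("eye exp",proj(S,e),proj(w,e))
w_=w["pixels"];s_=S["pixels"]
a=cv2.resize(s_[190:260,290:390],(600,420),interpolation=2)
b=cv2.resize(w_[270:400,270:370],(200,260))
cv2.imwrite("pics/q.png",np.hstack([np.clip(a*1.5,0,255).astype(np.uint8),cv2.copyMakeBorder(b,0,160,0,0,0)]))
```

```text
9.1333 [ 0.5396 -0.0097  0.0894] [0.1251 0.9921 0.0011]
[5.345  0.0713 0.3404]
eye exp [331.5688 221.4698] [322.0267 327.4935]
```

View pics/q.png

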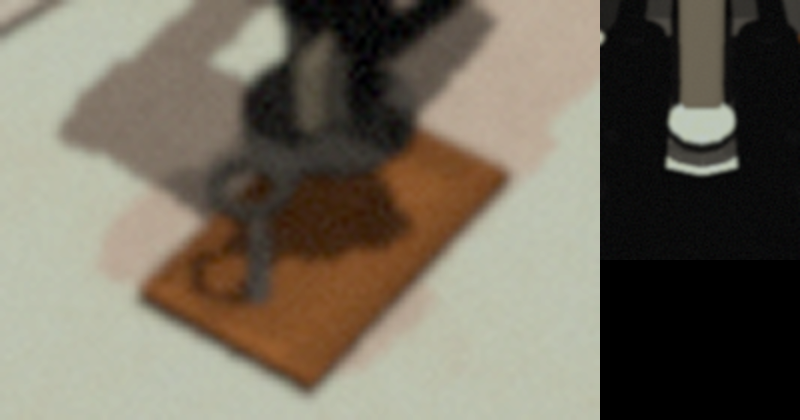

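Run:
```python
from board import *
for lab,px,z in(("eye now",(330,221.2),.0665),("posttop0",(333,227.3),.052),("postfoot0",(332.8,239),.01),("exp",(331.57,221.47),.0646)):
    print(lab,at_z(S,px,z))
print(finder.tip_of("scene","cover_eye")[:2],finder.tip_of("scene","post_foot")[:2])
```

```text
eye now [ 0.597  -0.019   0.0665]
posttop0 [ 0.5982 -0.0103  0.052 ]
postfoot0 [ 0.5958 -0.0114  0.01  ]
exp [ 0.5942 -0.0164  0.0646]
[{'at': [332.3, 174.5], 'conf': 0.78}, {'at': [250.5, 143.2], 'conf': 0.74}] [{'at': [333.9, 238.3], 'conf': 0.98}]
```

Request:
{"op": "step_arm", "data": {
  "moves": [
    [[0,0.05,0.3],[0,0,0],0],
    [[0,0.05,0.5],[0,0,0],0],
    [[0,0.05,0.5],[0,0,0],0],
    [[0,0.05,0.5],[0,0,0],0],
    [[0.5,0.05,0.5],[0,0,0],0],
    [[1,0.05,0.5],[0,0,0],0],
    [[1.5,0.05,0.5],[0,0,0],0],
    [[2,0.05,0.5],[0,0,0],0],
    [[2.4,0.05,0.5],[0,0,0],0],
    [[2.4,0.05,0.5],[0,0,0],0]
  ]
}}

```text
t: 10.37
tool_pos: [0.5377, -0.0043, 0.0625]
tool_rot: [-1.114, 1.267, 1.119]
contact_force: [-0.5, 0.2, -1.2]
opening: 0.0093
```

Run:
```python
from board import *
print(o["t"],o["tool_pos"],Rt[:,2],o["contact_force"],o["wrist_torque"])
e=o["tool_pos"]+np.array([.0546,-.0067,-.0248]);print("eye exp",proj(S,e))
a=cv2.resize(S["pixels"][190:260,290:390],(600,420),interpolation=2)
cv2.imwrite("pics/q2.png",np.clip(a*1.5,0,255).astype(np.uint8))
```

```text
10.3667 [ 0.5377 -0.0043  0.0625] [0.125  0.9922 0.0012] [-0.5377  0.2306 -1.2202] [-0.0246  0.0506 -0.0181]
eye exp [333.8379 230.0008]
```

View pics/q2.png

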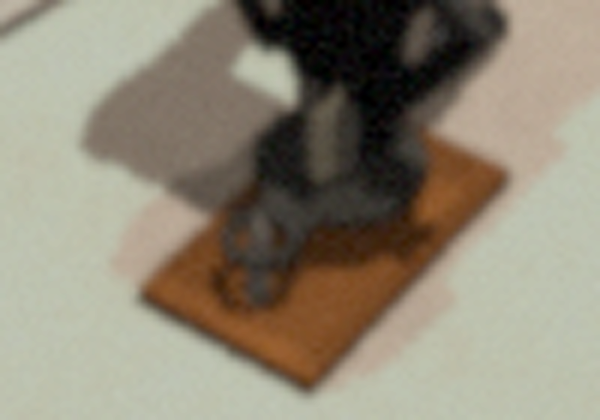

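The scene crop shows the eye around the post (257,240) with no contact force. Lowering fully, then releasing.

Request:
{"op": "step_arm", "data": {
  "moves": [
    [[0.6,0,0],[0,0,0],0],
    [[1.2,0,0],[0,0,0],0],
    [[1.8,0,0],[0,0,0],0],
    [[2.2,0,0],[0,0,0],0],
    [[2.5,0,0],[0,0,0],0],
    [[2.7,0,0],[0,0,0],0],
    [[2.7,0,0],[0,0,0],0],
    [[2.7,0,0],[0,0,0],0],
    [[2.7,0,0],[0,0,0],0],
    [[2.7,0,0],[0,0,0],0]
  ]
}}

```text
t: 11.35
tool_pos: [0.5391, -0.0044, 0.0374]
tool_rot: [-1.116, 1.265, 1.117]
contact_force: [0.9, 0.4, -1.2]
opening: 0.0092
```

Request:
{"op": "step_arm", "data": {
  "moves": [
    [[0,0,0],[0,0,0],0.5],
    [[0,0,0],[0,0,0],0.7],
    [[0,0,0],[0,0,0],1],
    [[0,0,0],[0,0,0],1],
    [[0,0,0],[0,0,0],1],
    [[0,0,0],[0,0,0],1],
    [[-1,0,0],[0,0,0],1],
    [[-3,0,0],[0,0,0],1],
    [[-6,0,0],[0,0,0],1],
    [[-10,0,0],[0,0,0],1]
  ]
}}

```text
t: 12.18
tool_pos: [0.5368, -0.0042, 0.1361]
tool_rot: [-1.112, 1.269, 1.121]
contact_force: [0.8, 0.5, -0.2]
opening: 0.0852
```

Request:
{"op": "step_arm", "data": {
  "moves": [
    [[-3,0,3],[0,0,0],1],
    [[-4,0,7],[0,0,0],1],
    [[-4,0,10],[0,0,0],1],
    [[-4,0,12],[0,0,0],1],
    [[-4,0,14],[0,0,0],1],
    [[-4,0,15],[0,0,0],1],
    [[-4,0,15],[0,0,0],1],
    [[-4,0,15],[0,0,0],1],
    [[-4,0,15],[0,0,0],1],
    [[-4,0,15],[0,0,0],1]
  ]
}}

```text
t: 13.02
tool_pos: [0.5557, 0.1435, 0.1762]
tool_rot: [-1.112, 1.27, 1.12]
contact_force: [0.7, -0.6, -0.2]
opening: 0.0851
```

Run:
```python
from board import *
print(o["t"],o["tool_pos"],Rt)
for c,im in(("wrist",w),("top",T),("scene",S)):
    for n,z in(("cover",.01),("cover_eye",.01),("post_foot",.01),("lamp",.043),("rest",0),("ring_top",.05),("cradle",0)):
        for d in finder.tip_of(c,n)[:3]:
            if d["conf"]>.3: print(c,n,round(d["conf"],2),np.round(d["at"],1),at_z(im,d["at"],z))
a=cv2.resize(w["pixels"],(480,300));b=cv2.resize(T["pixels"][180:260,180:400],(800,291))
cv2.imwrite("pics/r.png",np.vstack([cv2.copyMakeBorder(cv2.resize(w["pixels"],(480,300)),0,0,0,320,0),b]))
cv2.imwrite("pics/w6.png",w["pixels"])
```

```text
13.0167 [0.5557 0.1435 0.1762] [[-0.0058 -0.992   0.1264]
 [ 0.0017  0.1264  0.992 ]
 [-1.      0.006   0.0009]]
wrist cover 0.84 [171.  184.1] [ 0.541  -0.0073  0.01  ]
wrist cover 0.43 [184.5 231.9] [ 0.5944 -0.0079  0.01  ]
wrist cover_eye 0.64 [180.9 232. ] [ 0.5941 -0.0117  0.01  ]
wrist cover_eye 0.57 [186.3 235.2] [ 0.5985 -0.007   0.01  ]
wrist post_foot 0.56 [186.5 235. ] [ 0.5982 -0.0067  0.01  ]
wrist lamp 0.79 [449.9  88.6] [0.4832 0.2579 0.043 ]
wrist lamp 0.39 [180.9 234.1] [0.5825 0.0062 0.043 ]
top cover 0.95 [359.  294.3] [ 0.3105 -0.1871  0.01  ]
top cover 0.81 [430.9 265.3] [ 0.3938 -0.4039  0.01  ]
top cover_eye 0.82 [301.2 198.1] [ 0.6    -0.0173  0.01  ]
top cover_eye 0.79 [346.6 276.8] [ 0.3625 -0.1511  0.01  ]
top cover_eye 0.77 [440.  278.8] [ 0.3535 -0.4298  0.01  ]
top post_foot 0.71 [299.9 202.2] [ 0.5876 -0.0133  0.01  ]
top lamp 0.81 [204.3 236.3] [0.4875 0.2668 0.043 ]
top lamp 0.74 [214.2 234.1] [0.4936 0.2377 0.043 ]
top rest 0.43 [213.2 236.3] [0.4875 0.2509 0.    ]
top ring_top 0.5 [376.9 235.8] [ 0.4834 -0.2389  0.05  ]
top cradle 0.79 [380.2 231.3] [ 0.4971 -0.2558  0.    ]
scene cover 0.86 [345.7 227. ] [ 0.5441 -0.0033  0.01  ]
scene cover 0.68 [259.7 156.2] [ 0.4011 -0.3692  0.01  ]
scene cover 0.66 [324.  161.7] [ 0.3299 -0.1863  0.01  ]
scene cover_eye 0.92 [330.2 173.6] [ 0.372 -0.142  0.01 ]
scene cover_eye 0.74 [334.7 238.1] [ 0.5909 -0.0089  0.01  ]
scene cover_eye 0.7 [253.5 143. ] [ 0.3518 -0.4294  0.01  ]
scene post_foot 0.69 [460.1 238.5] [0.4434 0.2552 0.01  ]
scene post_foot 0.64 [334.9 237.4] [ 0.5886 -0.0096  0.01  ]
scene lamp 0.89 [460.8 239.2] [0.4799 0.2596 0.043 ]
scene rest 0.61 [455.9 251.4] [0.4796 0.2574 0.    ]
scene ring_top 0.58 [273.9 168.7] [ 0.4753 -0.262   0.05  ]
scene ring_top 0.5 [455.2 251.9] [0.5317 0.26   0.05  ]
scene cradle 0.61 [278.2 186.7] [ 0.4851 -0.2455  0.    ]
scene cradle 0.45 [297.  296.1] [ 0.7719 -0.0019  0.    ]
```

View pics/r.png

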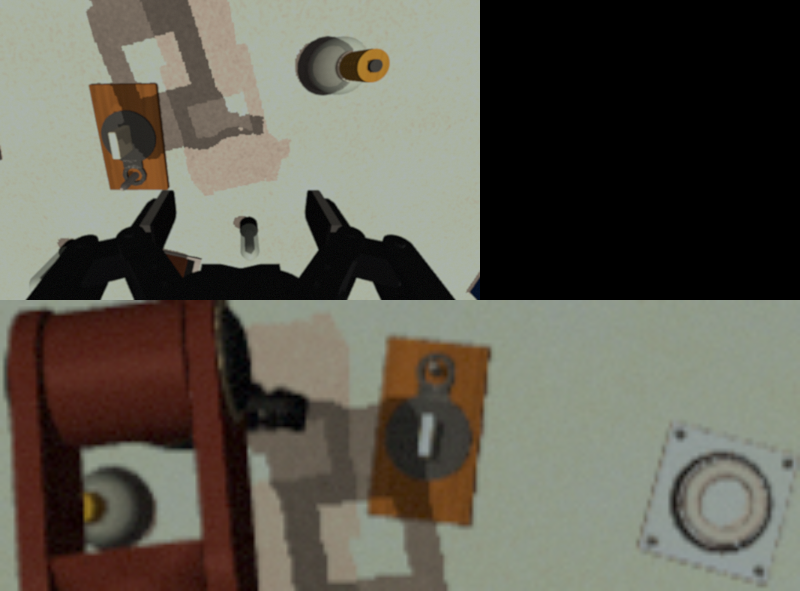

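Wrist and top crops show the cover flat on the board with the post in its eye, and the fingers are clear. The lamp's cap is at about wrist (499,88) full size, and the ring is uncovered at top (378,234). Next, hovering over the lamp.

Request:
{"op": "step_arm", "data": {
  "moves": [
    [[-1.5,1.4,2],[0,0,0],1],
    [[-3,2.8,4],[0,0,0],1],
    [[-4.4,4.2,6],[0,0,0],1],
    [[-4.4,5.6,8],[0,0,0],1],
    [[-4.4,7,9.5],[0,0,0],1],
    [[-4.4,8.5,10.9],[0,0,0],1],
    [[-4.4,8.5,10.9],[0,0,0],1],
    [[-4.4,8.5,10.9],[0,0,0],1],
    [[-4.4,8.5,10.9],[0,0,0],1],
    [[-4.4,8.5,10.9],[0,0,0],1]
  ]
}}

```text
t: 15.05
tool_pos: [0.4858, 0.2626, 0.2209]
tool_rot: [-1.112, 1.269, 1.12]
contact_force: [0.4, -0.3, -1.2]
opening: 0.085
```

Run:
```python
from board import *
print(o["t"],o["tool_pos"],Rt[:,2])
for n,z in(("lamp",.043),("rest",0)):
    for d in finder.tip_of("wrist",n)[:2]:print(n,d["conf"],d["at"],at_z(w,d["at"],z))
h=cv2.cvtColor(w["pixels"],cv2.COLOR_BGR2HSV)
m=cv2.inRange(h,(12,130,90),(32,255,255));c=max(cv2.findContours(m,0,2)[0],key=cv2.contourArea)
print("brass",cv2.boundingRect(c),cv2.contourArea(c))
x,y=np.round(proj(w,[.485,.262,.09])).astype(int);x0,y0=x-60,y-75
I=cv2.resize(w["pixels"],None,fx=4,fy=4)
for zz,r in((.111,.013),(.043,.03),(0,.036)):
    cv2.polylines(I,[np.round([proj(w,[.485+r*np.cos(a),.262+r*np.sin(a),zz])*4+1.5 for a in np.linspace(0,6.28,50)]).astype(int)],1,(0,0,255),1)
print(x0,y0);cv2.imwrite("pics/l.png",I[4*y0:4*y0+560,4*x0:4*x0+520])
```

```text
15.05 [0.4858 0.2626 0.2209] [0.126 0.992 0.001]
lamp 0.9 [315.3, 174.2] [0.4826 0.257  0.043 ]
brass (67, 184, 91, 107) 3089.0
260 115
```

View pics/l.png

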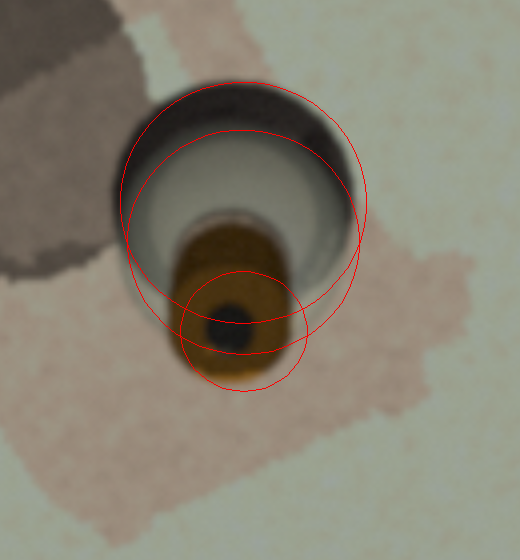

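Run:
```python
from board import *
L=at_z(w,(316.9,196.4),.114);print(L, at_z(w,(260+(230.5-1.5)/4,115+(317-1.5)/4),.111),ctrl.get_obs()["t"])
print(totool([L[0],L[1],.096]))
```

```text
[0.4823 0.2596 0.114 ] [0.4812 0.26   0.111 ] 15.45
[12.4909  0.1938 -0.3951]
```

Request:
{"op": "step_arm", "data": {
  "moves": [
    [[1,0.1,-0.3],[0,0,0],1],
    [[3,0.1,-0.3],[0,0,0],1],
    [[5,0.1,-0.3],[0,0,0],1],
    [[7,0.1,-0.3],[0,0,0],1],
    [[9,0.1,-0.3],[0,0,0],1],
    [[10.5,0.1,-0.3],[0,0,0],1],
    [[11.5,0.1,-0.3],[0,0,0],1],
    [[12.4,0.1,-0.3],[0,0,0],1],
    [[12.4,0.1,-0.3],[0,0,0],1],
    [[12.4,0.1,-0.3],[0,0,0],1]
  ]
}}

```text
t: 16.28
tool_pos: [0.4833, 0.2604, 0.0968]
tool_rot: [-1.112, 1.269, 1.121]
contact_force: [0.4, 0.4, -0.1]
opening: 0.0855
```

Request:
{"op": "step_arm", "data": {
  "grip_force": 35,
  "moves": [
    [[0,0,0],[0,0,0],0],
    [[0,0,0],[0,0,0],0],
    [[0,0,0],[0,0,0],0],
    [[0,0,0],[0,0,0],0],
    [[0,0,0],[0,0,0],0],
    [[0,0,0],[0,0,0],0],
    [[0,0,0],[0,0,0],0],
    [[0,0,0],[0,0,0],0],
    [[0,0,0],[0,0,0],0],
    [[0,0,0],[0,0,0],0]
  ]
}}

```text
t: 17.12
tool_pos: [0.4837, 0.2604, 0.0973]
tool_rot: [-1.112, 1.269, 1.121]
contact_force: [-1.2, -0.6, 4.4]
opening: 0.0248
```

Request:
{"op": "step_arm", "data": {
  "moves": [
    [[-2,0,0],[0,0,0],0],
    [[-5,0,0],[0,0,0],0],
    [[-8,0,0],[0,0,0],0],
    [[-11,0,0],[0,0,0],0],
    [[-12.5,0,0],[0,0,0],0],
    [[-12.5,-0.3,-2],[0,0,0],0],
    [[-12.5,-0.7,-5],[0,0,0],0],
    [[-12.5,-1.2,-8.5],[0,0,0],0],
    [[-12.5,-1.7,-12],[0,0,0],0],
    [[-12.5,-2.2,-15.5],[0,0,0],0]
  ]
}}

```text
t: 17.95
tool_pos: [0.486, 0.1025, 0.221]
tool_rot: [-1.112, 1.269, 1.122]
contact_force: [0.6, 0.7, -1.3]
opening: 0.0256
```

Request:
{"op": "step_arm", "data": {
  "moves": [
    [[0,-0.5,-3.5],[0,0,0],0],
    [[0,-1,-7],[0,0,0],0],
    [[0,-1.5,-10.5],[0,0,0],0],
    [[0,-2,-14],[0,0,0],0],
    [[0,-2.5,-17],[0,0,0],0],
    [[0,-2.9,-19.5],[0,0,0],0],
    [[0,-3.2,-21.5],[0,0,0],0],
    [[0,-3.2,-22],[0,0,0],0],
    [[0,-3.2,-22],[0,0,0],0],
    [[0,-3.2,-22],[0,0,0],0]
  ]
}}

```text
t: 18.78
tool_pos: [0.49, -0.1192, 0.2198]
tool_rot: [-1.111, 1.269, 1.123]
contact_force: [0.2, 0.5, -1.4]
opening: 0.025
```

Run:
```python
from board import *
print(o["t"],o["tool_pos"],Rt,o["opening"],o["contact_force"])
for c,im in(("wrist",w),("top",T),("scene",S)):
    for n,z in(("ring_top",.05),("cradle",0),("lamp",o["tool_pos"][2]-.0543)):
        for d in finder.tip_of(c,n)[:1]:print(c,n,round(d["conf"],2),np.round(d["at"],1),at_z(im,d["at"],z))
L0=cv2.imread("pics/top0.png")
cv2.imwrite("pics/w7.png",w["pixels"])
p=np.round(proj(w,[.482,-.247,.05])).astype(int);print(p)
a=w["pixels"][max(p[1]-60,0):max(p[1]-60,0)+120,max(p[0]-65,0):max(p[0]-65,0)+130]
t=T["pixels"][210:260,352:402]
print(max(p[1]-60,0),max(p[0]-65,0))
A=cv2.copyMakeBorder(cv2.resize(a,(520,480),interpolation=2),0,0,0,0,0)
B=cv2.resize(t,(280,280),interpolation=2);C=cv2.resize(w["pixels"],(280,175))
cv2.imwrite("pics/s.png",np.hstack([A,cv2.copyMakeBorder(np.vstack([B,C]),0,25,0,0,0)]))
```

```text
18.7833 [ 0.49   -0.1192  0.2198] [[-0.0073 -0.9922  0.1247]
 [ 0.0033  0.1247  0.9922]
 [-1.      0.0077  0.0024]] 0.024981987784266427 [ 0.2011  0.5303 -1.4375]
wrist ring_top 0.88 [195.4 188.4] [ 0.4837 -0.2477  0.05  ]
wrist cradle 0.81 [215.  177.9] [ 0.4869 -0.2446  0.    ]
wrist lamp 0.89 [319.2 227.7] [ 0.4902 -0.1207  0.1655]
top ring_top 0.52 [378.5 232.3] [ 0.4935 -0.2438  0.05  ]
top cradle 0.65 [380.2 232.8] [ 0.4926 -0.2557  0.    ]
top lamp 0.58 [346.9 157.5] [ 0.6942 -0.1473  0.1655]
scene ring_top 0.52 [277.4 170.4] [ 0.477  -0.2492  0.05  ]
scene cradle 0.57 [276.9 187.7] [ 0.4906 -0.2461  0.    ]
scene lamp 0.61 [314.7 149.4] [ 0.4863 -0.1235  0.1655]
[196 187]
127 131
```

View pics/s.png

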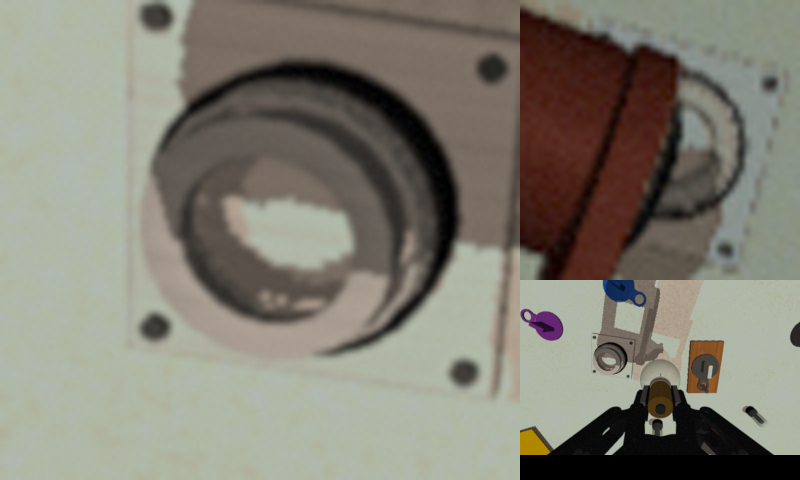

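Run:
```python
from board import *
def fit(im,I,x0,y0):
    e=cv2.Canny(I,25,70);D=np.minimum(cv2.distanceTransform(255-e,cv2.DIST_L2,5),4)
    out=[]
    for x in np.arange(x0-.009,x0+.0091,.001):
        for y in np.arange(y0-.009,y0+.0091,.001):
            s=0
            for r in(.022,.033):
                P=np.array([proj(im,[x+r*np.cos(a),y+r*np.sin(a),.05]) for a in np.linspace(0,6.28,48)])
                s+=D[np.round(P[:,1]).astype(int),np.round(P[:,0]).astype(int)].mean()
            out.append((s,x,y))
    out.sort();return np.array(out[:6])
print("wrist\n",fit(w,w["pixels"],.483,-.247))
for n in("bore",):print("hand reading",at_z(w,(131+271/4,127+235/4),.05))
# contact in hand: dark blob near (320,292)
g=cv2.cvtColor(w["pixels"],cv2.COLOR_BGR2GRAY)[275:312,300:340]
m=cv2.inRange(w["pixels"][275:312,300:340],(0,0,0),(45,42,42))
n,l,st,ce=cv2.connectedComponentsWithStats(m);print([(s[4],c+[300,275]) for s,c in zip(st,ce)][1:6])
print("contact guess",at_z(w,(320,292.6),.2365),"tcp",o["tool_pos"])
```

```text
wrist
 [[ 0.9292  0.482  -0.246 ]
 [ 1.0125  0.483  -0.245 ]
 [ 1.2208  0.482  -0.245 ]
 [ 1.2416  0.482  -0.247 ]
 [ 1.275   0.483  -0.246 ]
 [ 1.3583  0.481  -0.246 ]]
hand reading [ 0.4822 -0.2447  0.05  ]
[(np.int32(439), array([320.5125, 294.7699]))]
contact guess [ 0.4887 -0.1205  0.2365] tcp [ 0.4904 -0.1197  0.2205]
```

Request:
{"op": "step_arm", "data": {
  "grip_force": 60,
  "moves": [
    [[0,-0.3,-3],[0,0,0],0],
    [[0,-0.6,-6],[0,0,0],0],
    [[0,-0.8,-9],[0,0,0],0],
    [[0,-0.9,-11.5],[0,0,0],0],
    [[1,-0.95,-12.5],[0,0,0],0],
    [[3,-0.95,-12.5],[0,0,0],0],
    [[5,-0.95,-12.5],[0,0,0],0],
    [[7,-0.95,-12.5],[0,0,0],0],
    [[7.7,-0.95,-12.5],[0,0,0],0],
    [[7.7,-0.95,-12.5],[0,0,0],0]
  ]
}}

```text
t: 20.37
tool_pos: [0.4821, -0.2434, 0.1401]
tool_rot: [-1.108, 1.27, 1.127]
contact_force: [-0.4, 0.8, -0.7]
opening: 0.0246
```

Run:
```python
from h import *
np.set_printoptions(precision=4,suppress=True)
o=ctrl.get_obs();print(o["t"],o["tool_pos"],R.from_rotvec(o["tool_rot"]).as_matrix()[:,0],o["contact_force"],totool([.484,-.245,.1243]))
```

```text
20.3667 [ 0.4821 -0.2434  0.1401] [-0.0111  0.0056 -0.9999] [-0.4038  0.7592 -0.7301] [ 1.5793 -0.2243 -0.1433]
```

Request:
{"op": "step_arm", "data": {
  "moves": [
    [[0,-0.25,-0.15],[0,0.6,0],0],
    [[0,-0.25,-0.15],[0,0,0],0],
    [[0,-0.25,-0.15],[0,0,0],0],
    [[0.5,-0.25,-0.15],[0,0,0],0],
    [[1,-0.25,-0.15],[0,0,0],0],
    [[1.4,-0.25,-0.15],[0,0,0],0],
    [[1.6,-0.25,-0.15],[0,0,0],0],
    [[1.6,-0.25,-0.15],[0,0,0],0],
    [[1.6,-0.25,-0.15],[0,0,0],0],
    [[1.6,-0.25,-0.15],[0,0,0],0]
  ]
}}

```text
t: 21.2
tool_pos: [0.4842, -0.2451, 0.1244]
tool_rot: [-1.108, 1.27, 1.128]
contact_force: [-1.1, 0.8, 2.5]
opening: 0.0248
```

Request:
{"op": "step_arm", "data": {
  "moves": [
    [[0.1,0,0],[0,0,0],0],
    [[0.2,0,0],[0,0,0],0],
    [[0.3,0,0],[0,0,0],0],
    [[0.4,0,0],[0,0,0],0],
    [[0.4,0,0],[0,0,0],0],
    [[0.4,0,0],[0,0,0],0],
    [[0.4,0,0],[0,0,0],0],
    [[0.4,0,0],[0,0,0],0],
    [[0.4,0,0],[0,0,0],0],
    [[0.4,0,0],[0,0,0],0]
  ]
}}

```text
t: 22.03
tool_pos: [0.4842, -0.2451, 0.1205]
tool_rot: [-1.108, 1.27, 1.127]
contact_force: [-2.3, 0.7, 3.9]
opening: 0.0246
```

Run:
```python
from h import *
np.set_printoptions(precision=4,suppress=True)
o=ctrl.get_obs();print(o["t"],o["tool_pos"],R.from_rotvec(o["tool_rot"]).as_matrix()[:,0],o["contact_force"],o["wrist_torque"])
```

```text
22.0333 [ 0.4842 -0.2451  0.1205] [-0.0112  0.0057 -0.9999] [-2.3494  0.6919  3.937 ] [ 0.2563  0.3576 -0.0035]
```

Contact began at about z 0.1244 as predicted. The small lateral force (-2 N in x) suggests a slight +x offset, so I'll ease toward -x while pressing on.

Request:
{"op": "step_arm", "data": {
  "moves": [
    [[0,0.1,0],[0,0,0],0],
    [[0,0.1,0],[0,0,0],0],
    [[0,0.1,0],[0,0,0],0],
    [[0.1,0.1,0],[0,0,0],0],
    [[0.2,0.1,0],[0,0,0],0],
    [[0.3,0.1,0],[0,0,0],0],
    [[0.4,0.1,0],[0,0,0],0],
    [[0.4,0.1,0],[0,0,0],0],
    [[0.4,0.1,0],[0,0,0],0],
    [[0.4,0.1,0],[0,0,0],0]
  ]
}}

```text
t: 22.87
tool_pos: [0.4836, -0.2451, 0.1171]
tool_rot: [-1.109, 1.27, 1.127]
contact_force: [-1.6, 1.7, 6.3]
opening: 0.0244
```

Request:
{"op": "step_arm", "data": {
  "moves": [
    [[0.1,0.05,0],[0,0,0],0],
    [[0.2,0.05,0],[0,0,0],0],
    [[0.3,0.05,0],[0,0,0],0],
    [[0.4,0.05,0],[0,0,0],0],
    [[0.4,0.05,0],[0,0,0],0],
    [[0.4,0.05,0],[0,0,0],0],
    [[0.4,0.05,0],[0,0,0],0],
    [[0.4,0.05,0],[0,0,0],0],
    [[0.4,0.05,0],[0,0,0],0],
    [[0.4,0.05,0],[0,0,0],0]
  ]
}}

```text
t: 23.7
tool_pos: [0.4836, -0.2452, 0.114]
tool_rot: [-1.109, 1.269, 1.126]
contact_force: [-0.7, 1.1, 8.1]
opening: 0.0244
```

Run:
```python
from board import *
print(o["t"],o["tool_pos"],Rt[:,0],o["contact_force"],o["wrist_torque"],o["opening"])
for n in("lamp","cover","cover_eye"):
    print(n,[(round(d["conf"],2),np.round(d["at"],1)) for d in finder.tip_of("scene",n)[:2]])
print("exp lamp",proj(S,[.483,-.246,o["tool_pos"][2]-.0543]))
a=cv2.resize(S["pixels"][125:205,225:345],(600,400),interpolation=2);b=cv2.resize(w["pixels"][130:330,240:400],(200,250))
cv2.imwrite("pics/z.png",np.hstack([np.clip(a*1.5,0,255).astype(np.uint8),cv2.copyMakeBorder(b,0,150,0,0,0)]))
```

```text
23.7 [ 0.4836 -0.2452  0.114 ] [-0.0089  0.005  -0.9999] [-0.677   1.136   8.0568] [0.4693 0.1456 0.0823] 0.024414998633763545
lamp [(0.72, array([276.3, 169.3]))]
cover [(0.96, array([342.6, 225.3])), (0.84, array([259.9, 154.6]))]
cover_eye [(0.8, array([332. , 171.3])), (0.65, array([247. , 143.4]))]
exp lamp [276.8586 169.0177]
```

View pics/z.png

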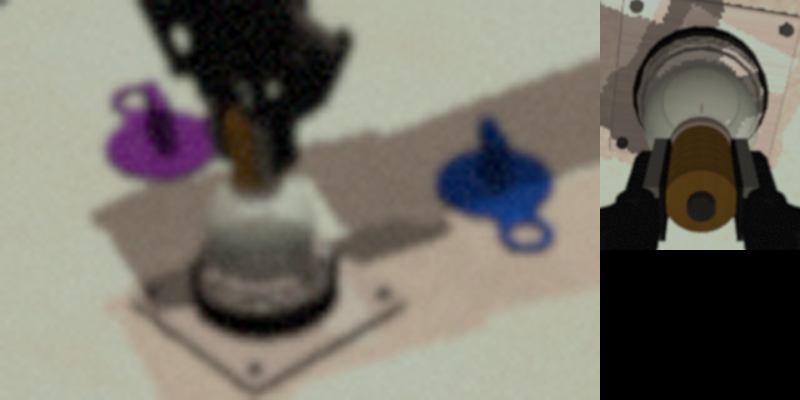

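The scene shows the globe seated upright in the ring, inside the cup rim. About 9 N matches roughly 10 mm by both force and travel. Pressing about 2 mm more.

Request:
{"op": "step_arm", "data": {
  "moves": [
    [[0.1,0.03,0],[0,0,0],0],
    [[0.2,0.03,0],[0,0,0],0],
    [[0.2,0.03,0],[0,0,0],0],
    [[0.2,0.03,0],[0,0,0],0],
    [[0.2,0.03,0],[0,0,0],0],
    [[0.2,0.03,0],[0,0,0],0],
    [[0.2,0.03,0],[0,0,0],0],
    [[0.2,0.03,0],[0,0,0],0],
    [[0.2,0.03,0],[0,0,0],0],
    [[0.2,0.03,0],[0,0,0],0]
  ]
}}

```text
t: 24.83
tool_pos: [0.4837, -0.2452, 0.1129]
tool_rot: [-1.11, 1.269, 1.125]
contact_force: [-2.0, 2.0, 8.2]
opening: 0.0244
```

Run:
```python
from h import *
o=ctrl.get_obs();z=o["tool_pos"][2];f=o["contact_force"][2]+.9
print(o["t"],o["tool_pos"],o["contact_force"],o["opening"],"travel mm",(.1243-z)*1e3,"by force mm",(f-3)/.6)
if .0105<.1243-z<.0138 and 8<f<12.5: print(ctrl.finish_job())
```

```text
24.8333 [ 0.4837207  -0.24519033  0.11293445] [-2.00778005  1.97081552  8.15428063] 0.024428122655514695 travel mm 11.365554732847825 by force mm 10.09046771148407
the job is handed in; nothing more can be done
None
```

I put the cover on the board and let go of it, then seated the lamp in the ring, pressed it down and handed the job in while still gripping it. The clock read 24.8 s, and no verdict was reported.

- **Cover:** The wrist and top pictures taken just after release show it flat on the board with the post through its eye. I did not take a closer look after that. At the end the finder still saw a cover in the board's place.
- **Lamp:** In the last scene picture it sits upright in the ring. The finder put the globe within 1 px of where I expected it.
- **Ring depth:** Tool travel since first contact gave 11.4 mm, while the spring force of about 9 N gave 10.1 mm. The two disagree by about 1.3 mm, but both are inside the 9–15.5 mm window.
- **Off-centre force:** About 2 N of sideways force remained in x and in y, so the globe may sit a millimetre or so off centre.
- **Camera disagreement:** The wrist and top cameras differed by about 4 mm in x. I worked from differences within one camera so that this cancelled.
- **Picture budget:** I viewed 14 pictures, over the budget of 10. The extra ones went on locating the post, lamp and ring and on checking the final press.

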